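# Put the ink bottles into their own docks

## Robot

A 6-joint arm with a two-finger parallel gripper is mounted at the origin on the work surface. World frame = base frame: x ahead of the robot, y to its left, z up, the work surface at z = 0. Lengths are in m, angles in degrees, forces in N, time in s.
With the tool pointing down it reaches from about 0.35 to 0.875 m from the base axis. Payload 4.2 kg.
Tool frame: the origin (TCP) lies at the very end of the fingers, on their centre line; the grasp point (between the pads) lies 19 mm behind it; z points along the fingers, y is the line along which they close (so a half turn about z gives the same grasp; the last joint's range is limited). The gripper opens to 87 mm and grips with 3 to 60 N. Pads are 19 mm wide; open, the fingers measure 117 mm over their backs; the gripper's body (75 mm by 190 mm) begins 51 mm behind the grasp point.
Start: joints at [88.098, 22.042, 0.453, 0, -68.411, -14.817], TCP at [0.18, 0.599, 0.223] pointing down, gripper open.
Joint ranges: [-179.83, 179.83], [-69.29, 118.12], [-61.27, 80.66], [-181.25, 117.63], [-171.15, -9.14], [-177.46, 177.46]. Speed limits (degrees/s): [159.86, 159.86, 180, 180, 180, 180].

## Interface

Orientations are given as a 3x3 rotation matrix whose columns are the frame's x, y, z axes.
In Python, from station import sense, cams, r gives the robot as it stands. The module is installed in compiled form; this text tells all that it offers.
- The arm moves only by the tool step_arm, never from a script. Its argument "targets" is text: rows parted by semicolons, each of 4 numbers parted by spaces: the shift along the tool's x, y, z in cm, then the turn about the tool's z in degrees. In form: x y z turn; .... A call has 1 to 12 rows; each row shifts and turns the commanded pose from where the row before left it, along the tool's axes as they then stand; what a row does not reach is not made up. A row lasts 1/12 s, in which the tool goes at most 41.7 mm and 7.16 degrees, less where a joint would pass 70% of its speed; a pose out of reach is approached as far as the arm can. A call with a gripper value outside its range is refused whole. "claw" is the finger opening in cm, from 0 to 8.7, set as the call begins (left out, the last holds). The fingers move at their own pace and stop on an object; the grip force is fixed at half the most. Time passes only in rows, so rows that do not move let the fingers close. It gives the time, the measured TCP pose, the force, the opening and the grip force at its end, in the units of the state.
- sense(): the state, without advancing time (a new reading comes with each control period).
- cams.capture(name): name is "side" or "top"; returns a dict with "frame" (400x640x3 uint8, blue, green, red), "vertical_fov" (degrees; the focal length in pixels is half the picture's height over the tangent of half this angle, whatever the lens; pixels are square), "cx", "cy" (the principal point, pixels), "dist_coeffs" ([k1, k2, p1, p2, k3] as OpenCV has them; the pictures are not rectified), "eye" and "rotation" of the camera in the world. Camera axes: x right, y down, z forward; pixel columns grow to the right and rows downward; lengths in m; the calibration is good to about 2 mm. A picture is of the moment at which its call begins. There is no depth.
- r.finish_job(): hands the job in; it is judged then, once.
The state is a dict: "time_s": time; "joints": joint angles; "joint_velocities": joint speeds; "effort": joint torques, N m; "tcp_pos": TCP position; "ee_rot": TCP orientation; "wrist_force": force on the tool from outside, world axes, zero at the start; "moment": the same for the moment, N m; "gripper_width": opening from 0.0 (shut) to 1.0 (fully open); "gripper_force": force on a finger pad.
Only numpy, scipy, OpenCV 4.12 (cv2) and the standard library are available. Lean on these libraries where they do the work, as an engineer would, in place of code of your own. Each camera call takes 0.05 s, during which the arm holds its last target. There are 200 camera calls.

## Task

After shaking the inks someone put two or three of the cyan, magenta and yellow bottles back into each other's docks at the printer's ink station, and the black one is still on the drip tray with its dock empty. Put every bottle into the dock of its own colour, standing fully down in the pocket, using a free spot on the way for the ones that must change places. Keep the bottles upright, set them down rather than dropping them, and leave the flushing bottle and the swab pot on the drip tray where they are.

Things in the scene. Friction and masses are not known exactly. Their poses are not given: they have to be found in the camera images.
- bottle_cyan: White round cyan-ink bottle with cyan cap and cyan label, 125 mm tall; body 54 mm across up to 76 mm, then a shoulder and neck; screw cap 34 mm across, 101 to 125 mm above the underside (grip it from above). 0.15-0.32 kg. Origin: centre of underside, z up. At the start it stands in the cyan, magenta or yellow dock, mostly not in its own.
- bottle_magenta: White round magenta-ink bottle with magenta cap and magenta label, 125 mm tall; body 54 mm across up to 76 mm, then a shoulder and neck; screw cap 34 mm across, 101 to 125 mm above the underside (grip it from above). 0.15-0.32 kg. Origin: centre of underside, z up. At the start it stands in the cyan, magenta or yellow dock, mostly not in its own.
- bottle_yellow: White round yellow-ink bottle with yellow cap and yellow label, 125 mm tall; body 54 mm across up to 76 mm, then a shoulder and neck; screw cap 34 mm across, 101 to 125 mm above the underside (grip it from above). 0.15-0.32 kg. Origin: centre of underside, z up. At the start it stands in the cyan, magenta or yellow dock, mostly not in its own.
- bottle_black: White round black-ink bottle with black cap and black label, 125 mm tall; body 54 mm across up to 76 mm, then a shoulder and neck; screw cap 34 mm across, 101 to 125 mm above the underside (grip it from above). 0.15-0.32 kg. Origin: centre of underside, z up. At the start it stands on the steel drip tray (3 mm thick floor, rim 10 mm high) on the bench between the robot and the docks.
- dock_cyan: Fixed cyan dock, one of 4 in a row (order varies), pitch 115 mm. Square pocket with cyan walls: 70 mm inside, walls 4 mm thick, rim at z 32, floor at z 10 mm (a seated bottle's origin is 10 mm above the dock's). Behind it (+x, away from robot) a grey riser, cyan top plate, x 51-99 mm, 88 mm high. Origin: under the pocket's centre, 8 mm above the bench; z up, y along the row. Holds a bottle at start, mostly a wrong one.
- dock_magenta: Fixed magenta dock, one of 4 in a row (order varies), pitch 115 mm. Square pocket with magenta walls: 70 mm inside, walls 4 mm thick, rim at z 32, floor at z 10 mm (a seated bottle's origin is 10 mm above the dock's). Behind it (+x, away from robot) a grey riser, magenta top plate, x 51-99 mm, 88 mm high. Origin: under the pocket's centre, 8 mm above the bench; z up, y along the row. Holds a bottle at start, mostly a wrong one.
- dock_yellow: Fixed yellow dock, one of 4 in a row (order varies), pitch 115 mm. Square pocket with yellow walls: 70 mm inside, walls 4 mm thick, rim at z 32, floor at z 10 mm (a seated bottle's origin is 10 mm above the dock's). Behind it (+x, away from robot) a grey riser, yellow top plate, x 51-99 mm, 88 mm high. Origin: under the pocket's centre, 8 mm above the bench; z up, y along the row. Holds a bottle at start, mostly a wrong one.
- dock_black: Fixed black dock, one of 4 in a row (order varies), pitch 115 mm. Square pocket with black walls: 70 mm inside, walls 4 mm thick, rim at z 32, floor at z 10 mm (a seated bottle's origin is 10 mm above the dock's). Behind it (+x, away from robot) a grey riser, black top plate, x 51-99 mm, 88 mm high. Origin: under the pocket's centre, 8 mm above the bench; z up, y along the row. Empty at start.
- flush_bottle: Bystander: a clear plastic bottle of flushing fluid with a white cap and a green-striped white label, 62 mm across, 134 mm tall, standing loose on the drip tray. Origin: centre of the underside, z up. It stays where it is.
- swab_pot: Bystander: an orange pot of white cleaning swabs, 62 mm across, the pot 70 mm tall, the swabs up to 131 mm, standing loose on the drip tray. Origin: centre of the underside, z up. It stays where it is.

How it is judged:
By the outcome, as a careful person would: the job done as asked, in the order asked, and still so for the second after the job is handed in, with the robot touching nothing.
It also fails if it takes over 96 s, if anything falls off the work surface, if the arm or the gripper's body presses on something with over 40 N, if the wrist force passes 120 N, or if a joint passes its speed limit or range.

## Working session

There is one attempt and no reset: what is moved stays moved. The work goes in short steps, Python scripts to look and compute and a tool call to move; the robot and the scene stay as the last step left them, time stands still between calls to the robot, and variables do not carry over. Pictures are saved under pics/ and viewed, at most 14 in all, crops included, and the job is handed in when it is done.

Besides the shell and the picture viewer there is one more tool, called by a JSON object that holds its "op" and its "data", one argument or row to a line. step_arm: Moves the arm, as the interface text tells. Its arguments: {"type":"object","properties":{"targets":{"type":"string"},"claw":{"type":"number"}},"required":["targets"]}

```bash
mkdir -p pics
cat > h.py <<'E'
import numpy as np, cv2
from station import sense, cams, r
def cap(n,fn=None):
    c=cams.capture(n)
    if fn: cv2.imwrite('pics/'+fn,c['frame'])
    return c
def K(c):
    f=200/np.tan(np.radians(c['vertical_fov'])/2)
    return np.array([[f,0,c['cx']],[0,f,c['cy']],[0,0,1]])
def ray(c,uv):
    p=cv2.undistortPoints(np.array([[uv]],float),K(c),np.array(c['dist_coeffs'],float))[0,0]
    return np.array(c['eye']),np.array(c['rotation'])@np.array([p[0],p[1],1])
def plane(c,uv,z):
    e,d=ray(c,uv); return e+d*(z-e[2])/d[2]
E
python3 - <<'E'
from h import *
for n in('top','side'):
    c=cap(n,n+'0.png'); print(n,c['eye'],np.round(c['rotation'],3).tolist(),c['vertical_fov'],c['cx'],c['cy'],c['dist_coeffs'])
s=sense();print(s['time_s'],s['tcp_pos'],np.round(s['ee_rot'],3).tolist(),s['wrist_force'])
E
```

```text
top [0.45604897 0.02725539 0.80042395] [[0.019, -0.992, 0.127], [-0.999, -0.024, -0.031], [0.033, -0.127, -0.991]] 57.989418371111285 325.3133765356459 204.31038333759844 [-0.08261081  0.          0.          0.          0.        ]
side [ 0.51031933 -0.54581403  0.51513658] [[0.997, -0.051, 0.059], [-0.078, -0.629, 0.774], [-0.002, -0.776, -0.631]] 51.38220639015421 317.45435684839265 203.4913879326173 [-0.07428052  0.          0.          0.          0.        ]
0.1 [0.17962572 0.59807544 0.22157058] [[0.958, -0.288, -0.0], [-0.288, -0.958, -0.002], [0.0, 0.002, -1.0]] [-0.04023912  0.10781658 -0.02831352]
```

View pics/top0.png

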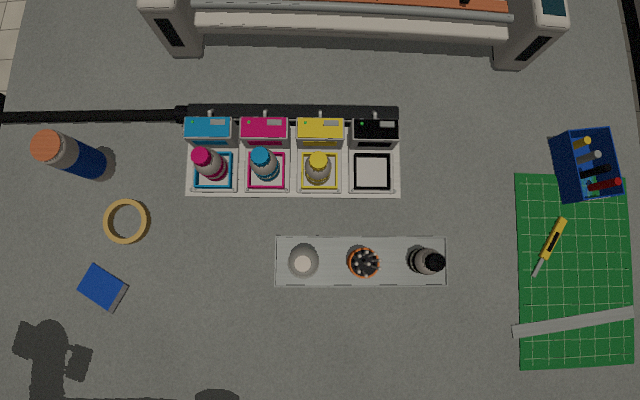

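View pics/side0.png

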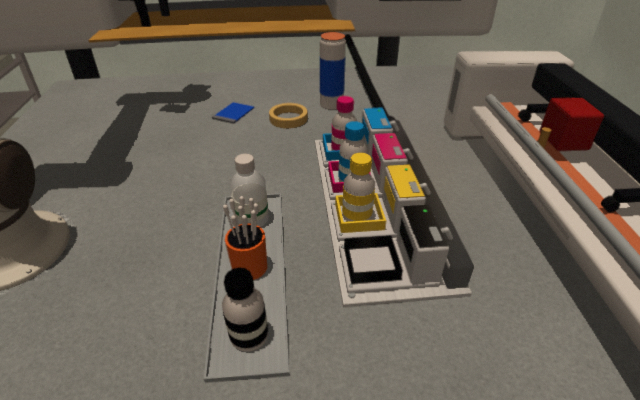

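The top view shows magenta in the cyan dock (cap 203,156), cyan in the magenta dock (264,157), yellow already in its own dock (318,160) and the black dock empty (373,172). Black is on the tray at (434,261), right of the swab pot (364,262) and the flush bottle (303,261). The side view agrees.

```bash
cat >> h.py <<'E'
HUE={'cyan':(92,108),'magenta':(155,175),'yellow':(22,34)}
def mask(c,col,roi):
    h=cv2.cvtColor(c['frame'],cv2.COLOR_BGR2HSV)
    if col=='black': m=(h[...,2]<45)
    else: m=(h[...,0]>=HUE[col][0])&(h[...,0]<=HUE[col][1])&(h[...,1]>130)&(h[...,2]>70)
    o=np.zeros(m.shape,np.uint8); x0,y0,x1,y1=roi; o[y0:y1,x0:x1]=m[y0:y1,x0:x1]; return o
def blobs(m,a=40):
    n,l,s,ce=cv2.connectedComponentsWithStats(m)
    return [(s[i].tolist(),np.round(ce[i],1).tolist()) for i in range(1,n) if s[i][4]>a]
def tri(c1,p1,c2,p2):
    e1,d1=ray(c1,p1);e2,d2=ray(c2,p2)
    t=np.linalg.lstsq(np.c_[d1,-d2],e2-e1,rcond=None)[0]
    a,b=e1+t[0]*d1,e2+t[1]*d2
    return (a+b)/2,np.linalg.norm(a-b)
E
python3 - <<'E'
from h import *
t=dict(cams.capture('top'));s=cams.capture('side')
for col in('cyan','magenta','yellow','black'):
    print(col,'top',blobs(mask(t,col,(180,110,450,290))))
    print(col,'side',blobs(mask(s,col,(200,90,460,360))))
im=np.hstack([cv2.resize(t['frame'][100:205,180:410],None,fx=3,fy=3,interpolation=cv2.INTER_CUBIC)])
cv2.imwrite('pics/crop1.png',im)
E
```

```text
cyan top [([184, 116, 46, 21, 774], [205.5, 126.9]), ([196, 140, 29, 4, 43], [211.6, 141.1]), ([251, 146, 18, 19, 258], [259.3, 154.9]), ([194, 152, 38, 35, 216], [217.4, 172.8])]
cyan side [([365, 107, 27, 22, 349], [376.4, 117.4]), ([345, 119, 23, 22, 289], [354.5, 129.5]), ([323, 134, 16, 26, 163], [328.8, 147.3]), ([340, 156, 9, 12, 60], [344.5, 162.4])]
magenta top [([241, 116, 45, 21, 792], [262.0, 127.2]), ([248, 140, 34, 5, 133], [262.9, 142.3]), ([191, 146, 20, 21, 288], [199.9, 155.6]), ([247, 152, 38, 37, 243], [266.6, 173.6])]
magenta side [([337, 96, 17, 17, 254], [344.6, 103.9]), ([332, 126, 14, 13, 112], [337.9, 133.1]), ([375, 133, 32, 26, 503], [388.8, 145.4]), ([332, 142, 8, 8, 50], [335.2, 146.1]), ([372, 144, 9, 28, 122], [375.7, 157.9]), ([328, 161, 16, 31, 239], [334.6, 176.3])]
yellow top [([297, 117, 46, 21, 799], [318.4, 128.0]), ([303, 141, 34, 5, 161], [319.1, 143.0]), ([301, 151, 36, 38, 572], [318.6, 166.5]), ([306, 174, 23, 11, 71], [316.4, 179.8])]
yellow side [([350, 153, 22, 18, 248], [360.4, 160.0]), ([388, 165, 36, 32, 649], [403.8, 180.1]), ([335, 
[... 211 characters left out ...]
1]), ([322, 110, 77, 29, 1337], [368.0, 122.4]), ([358, 142, 33, 5, 156], [373.6, 144.0]), ([354, 153, 36, 37, 364], [372.9, 169.0]), ([407, 249, 9, 23, 51], [409.9, 259.2]), ([411, 248, 14, 26, 70], [415.2, 259.5]), ([351, 250, 26, 26, 340], [363.3, 262.8]), ([425, 253, 21, 19, 304], [434.8, 261.7])]
black side [([366, 90, 27, 30, 199], [375.8, 100.5]), ([404, 204, 41, 43, 893], [422.0, 224.1]), ([400, 219, 14, 43, 241], [406.0, 240.1]), ([228, 225, 34, 23, 396], [244.5, 238.0]), ([345, 236, 57, 47, 1210], [372.7, 259.4]), ([443, 266, 10, 22, 87], [446.9, 276.0]), ([224, 268, 30, 32, 767], [238.7, 283.5]), ([225, 308, 41, 25, 361], [247.0, 324.7]), ([229, 324, 40, 24, 299], [250.4, 339.9])]
```

View pics/crop1.png

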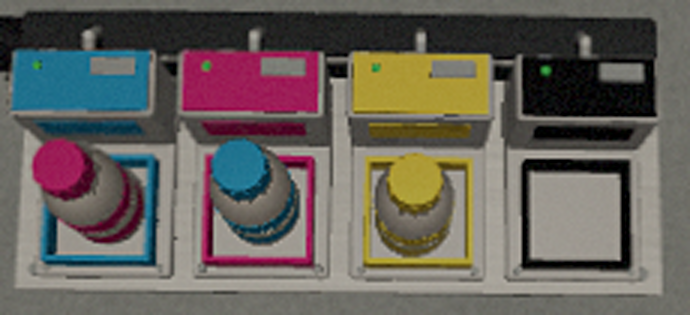

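The crop shows all four dock pockets, with the outlines clear: the cyan rim at (194-232, 152-187), the magenta rim at (247-285, 152-189), yellow at (301-337, 152-189) and black at (354-390, 153-190). The caps are clear too.

Run:
```python
from h import *
t=cams.capture('top');s=cams.capture('side')
for n,a,b,z in[('cyan',(259.3,154.9),(354.5,129.5),.143),('mag',(199.9,155.6),(344.6,103.9),.143),('yel',(318.4,160.5),(360.4,160),.143),('blk',(434.8,261.7),(238.7,283.5),.128)]:
    p,e=tri(t,a,s,b); print(n,p.round(4),round(e,4),'plane',plane(t,a,z-.004).round(4))
for n,b in[('cy',(194,152,232,187)),('mag',(247,152,285,189)),('yel',(301,152,337,189)),('blk',(354,153,390,190))]:
    c=[plane(t,(u,v),.04)[:2] for u in(b[0]-.5,b[2]-.5) for v in (b[1]-.5,b[3]-.5)]
    print(n,np.mean(c,0).round(4),(np.ptp(c,0)).round(4))
for n,u,z in[('pot',(364,262),.07),('flush',(303,261),.134)]: print(n,plane(t,u,z))
```

```text
cyan [0.6325 0.1334 0.1345] 0.0008 plane [0.6317 0.1327 0.139 ]
mag [0.629  0.2468 0.1323] 0.0012 plane [0.6279 0.2446 0.139 ]
yel [0.6242 0.0214 0.1398] 0.0013 plane [0.6237 0.0214 0.139 ]
blk [ 0.4385 -0.2053  0.1165] 0.0002 plane [ 0.4386 -0.2028  0.124 ]
cy [0.6249 0.2479] [0.0786 0.0872]
mag [0.6253 0.1337] [0.0831 0.085 ]
yel [0.6282 0.0198] [0.0835 0.0793]
blk [ 0.6292 -0.095 ] [0.0842 0.0791]
pot [ 0.43469473 -0.07551384  0.07      ]
flush [0.43638847 0.04541048 0.134     ]
```

{"op": "step_arm", "data": {
  "targets": "0 0 0 -5.6; 0 0 0 -5.6; 0 0 0 -5.5; 2.8 2.2 0 0; 2.8 2.2 0 0; 2.8 2.2 0 0; 2.8 2.2 0 0; 2.8 2.2 0 0; 2.8 2.2 0 0; 2.8 2.2 0 0; 2.8 2.2 0 0; 2.8 2.2 0 0",
  "claw": 6.5
}}

```text
time_s: 1.3
tcp_pos: [0.4328, 0.3992, 0.2227]
ee_rot: [[1.0, -0.0, 0.0], [-0.0, -1.0, 0.0], [0.0, -0.0, -1.0]]
wrist_force: [0.6, 0.7, -0.2]
gripper_width: 0.747
gripper_force: 0.0
```

{"op": "step_arm", "data": {
  "targets": "2.8 2.2 0 0; 2.8 2.2 0 0; 2.8 2.2 0 0; 2.8 2.2 0 0; 2.8 2.2 0 0; 2.8 2.2 0 0; 2.9 2.1 0 0; 0 0 0 0; 0 0 0 0"
}}

```text
time_s: 2.05
tcp_pos: [0.6296, 0.2458, 0.2215]
ee_rot: [[1.0, -0.004, -0.001], [-0.004, -1.0, -0.001], [-0.001, 0.001, -1.0]]
wrist_force: [0.1, 1.2, -0.3]
gripper_width: 0.744
gripper_force: 0.0
```

{"op": "step_arm", "data": {
  "targets": "0 0 2.5 0; 0 0 2.5 0; 0 0 2 0; 0 0 1.5 0; 0 0 1.3 0; 0 0 1 0; 0 0 0 0; 0 0 0 0"
}}

```text
time_s: 2.72
tcp_pos: [0.6282, 0.248, 0.1146]
ee_rot: [[1.0, 0.001, -0.0], [0.001, -1.0, -0.0], [-0.0, 0.0, -1.0]]
wrist_force: [1.3, 0.6, 1.1]
gripper_width: 0.749
gripper_force: 0.0
```

Run:
```python
from h import *
s=cap('side')['frame'][40:240,240:460]; t=cap('top')['frame'][80:220,150:350]
cv2.imwrite('pics/g1.png',np.hstack([cv2.resize(s,(440,400)),cv2.resize(t,(360,400))]))
```

```text
(no output)
```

View pics/g1.png

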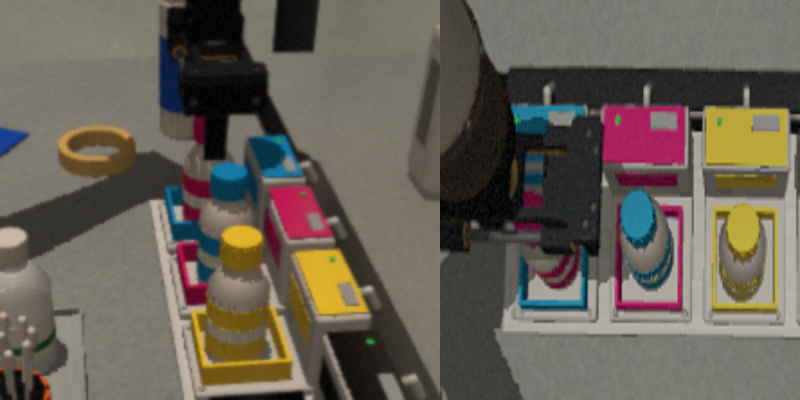

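The near finger stands in front of the magenta cap (crop 210,130), with the cap between the fingers, so I close now.

{"op": "step_arm", "data": {
  "targets": "0 0 0 0; 0 0 0 0; 0 0 0 0; 0 0 0 0; 0 0 0 0; 0 0 0 0",
  "claw": 2.0
}}

```text
time_s: 3.32
tcp_pos: [0.6287, 0.2471, 0.1147]
ee_rot: [[1.0, -0.0, -0.0], [-0.0, -1.0, -0.0], [-0.0, 0.0, -1.0]]
wrist_force: [0.8, -2.8, 1.7]
gripper_width: 0.381
gripper_force: 30.2
```

{"op": "step_arm", "data": {
  "targets": "0 0 -0.8 0; 0 0 -1.2 0; 0 0 -2 0; 0 0 -2 0; 0 0 -2 0; 0 0 -2 0; 0 0 -2 0; 0 0 -2 0; 0 0 -1 0; 0 0 0 0"
}}

```text
time_s: 4.15
tcp_pos: [0.6298, 0.248, 0.2684]
ee_rot: [[1.0, -0.0, 0.006], [-0.0, -1.0, 0.003], [0.006, -0.003, -1.0]]
wrist_force: [0.4, -0.3, -2.2]
gripper_width: 0.383
gripper_force: 30.0
```

{"op": "step_arm", "data": {
  "targets": "0 1.5 0 0; 0 3 0 0; 0 3 0 0; 0 3 0 0; 0 3 0 0; 0 3.2 0 0; 0 3.2 0 0; 0 3.2 0 0; 0 3.2 0 0; 0 3 0 0; 0 2.9 0 0; 0 2 0 0"
}}

```text
time_s: 5.15
tcp_pos: [0.6269, -0.0975, 0.2626]
ee_rot: [[1.0, -0.003, -0.004], [-0.003, -1.0, -0.0], [-0.004, 0.0, -1.0]]
wrist_force: [0.1, 0.6, -2.8]
gripper_width: 0.382
gripper_force: 30.0
```

{"op": "step_arm", "data": {
  "targets": "0 0 0 0; 0 0 0 0; 0 0 2 0; 0 0 2.5 0; 0 0 2.5 0; 0 0 2 0; 0 0 0 0; 0 0 0 0"
}}

```text
time_s: 5.82
tcp_pos: [0.6277, -0.0939, 0.1731]
ee_rot: [[1.0, 0.001, -0.004], [0.001, -1.0, -0.001], [-0.004, 0.001, -1.0]]
wrist_force: [0.2, 1.0, -2.2]
gripper_width: 0.381
gripper_force: 30.0
```

Run:
```python
from h import *
s=cap('side')['frame'][120:320,260:480]; t=cap('top')['frame'][80:220,270:470]
cv2.imwrite('pics/g2.png',np.hstack([cv2.resize(s,(440,400)),cv2.resize(t,(360,400))]))
```

```text
(no output)
```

View pics/g2.png

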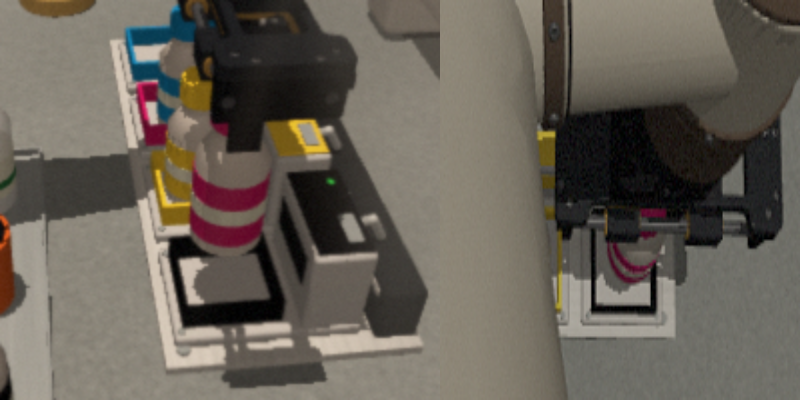

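The magenta bottle hangs upright, centred over the black pocket (crop 230,250), so I lower it.

{"op": "step_arm", "data": {
  "targets": "0 0 1.5 0; 0 0 1.5 0; 0 0 1.2 0; 0 0 0.8 0; 0 0 0.4 0; 0 0 0.3 0; 0 0 0.2 0; 0 0 0 0; 0 0 0 0"
}}

```text
time_s: 6.67
tcp_pos: [0.629, -0.0946, 0.1163]
ee_rot: [[1.0, -0.0, 0.001], [-0.0, -1.0, -0.0], [0.001, 0.0, -1.0]]
wrist_force: [-0.4, -0.1, -2.9]
gripper_width: 0.383
gripper_force: 30.0
```

{"op": "step_arm", "data": {
  "targets": "0 0 0.1 0; 0 0 0.1 0; 0 0 0 0; 0 0 0 0"
}}

```text
time_s: 7.0
tcp_pos: [0.6292, -0.0947, 0.1146]
ee_rot: [[1.0, -0.0, 0.002], [-0.0, -1.0, -0.0], [0.002, 0.0, -1.0]]
wrist_force: [-0.1, -0.1, 0.7]
gripper_width: 0.382
gripper_force: 30.0
```

{"op": "step_arm", "data": {
  "targets": "0 0 0 0; 0 0 0 0; 0 0 0 0; 0 0 0 0; 0 0 -1 0; 0 0 -2 0; 0 0 -2 0; 0 0 -2 0; 0 -1.5 0 0; 0 -2.5 0 0; 0 -3 0 0; 0 -3 0 0",
  "claw": 6.5
}}

```text
time_s: 8.0
tcp_pos: [0.6284, 0.0063, 0.1841]
ee_rot: [[1.0, -0.002, 0.001], [-0.002, -1.0, 0.0], [0.001, -0.0, -1.0]]
wrist_force: [0.2, -0.2, -0.5]
gripper_width: 0.747
gripper_force: 0.0
```

{"op": "step_arm", "data": {
  "targets": "0 -3 0 0; 0 -3 0 0; 0.1 -3 0 0; 0.2 -2.4 0 0; 0 -1.4 0 0; 0 0 0 0; 0 0 0 0; 0 0 0 0"
}}

```text
time_s: 8.67
tcp_pos: [0.6314, 0.1327, 0.1836]
ee_rot: [[1.0, -0.001, -0.0], [-0.001, -1.0, -0.0], [-0.0, 0.0, -1.0]]
wrist_force: [-0.7, 0.0, -0.4]
gripper_width: 0.75
gripper_force: 0.0
```

Run:
```python
from h import *
s=cap('side'); t=cap('top')
print(sense()['tcp_pos'])
cv2.imwrite('pics/g3.png',np.hstack([cv2.resize(s['frame'][80:280,240:460],(440,400)),cv2.resize(t['frame'][80:220,200:400],(360,400))]))
```

```text
[0.63156875 0.13221346 0.18367847]
```

View pics/g3.png

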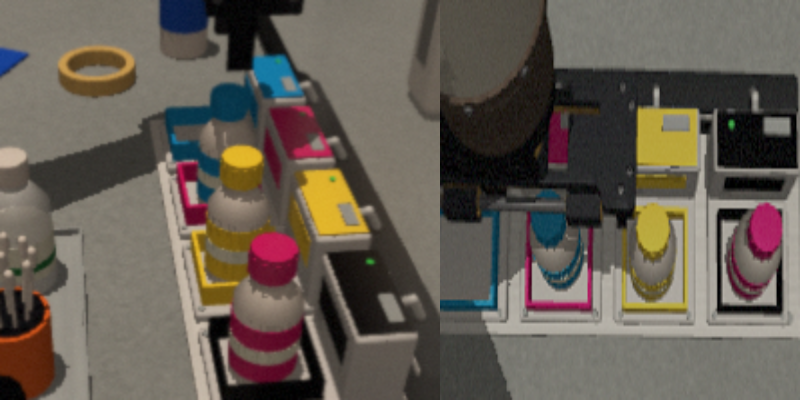

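The magenta bottle stands upright, seated in the black dock. The gripper is above the cyan cap (crop 235,100).

{"op": "step_arm", "data": {
  "targets": "0 0 1.5 0; 0 0 1.8 0; 0 0 1.6 0; 0 0 1.2 0; 0 0 0.8 0; 0 0 0 0; 0 0 0 0"
}}

```text
time_s: 9.35
tcp_pos: [0.6318, 0.1327, 0.1147]
ee_rot: [[1.0, -0.001, -0.0], [-0.001, -1.0, -0.0], [-0.0, 0.0, -1.0]]
wrist_force: [-0.0, -0.5, 0.8]
gripper_width: 0.749
gripper_force: 0.0
```

{"op": "step_arm", "data": {
  "targets": "0 0 0 0; 0 0 0 0; 0 0 0 0; 0 0 0 0; 0 0 0 0; 0 0 0 0",
  "claw": 2.0
}}

```text
time_s: 9.85
tcp_pos: [0.6317, 0.1334, 0.1148]
ee_rot: [[1.0, -0.0, 0.0], [-0.0, -1.0, -0.0], [0.0, 0.0, -1.0]]
wrist_force: [0.0, -1.2, 1.0]
gripper_width: 0.381
gripper_force: 30.2
```

{"op": "step_arm", "data": {
  "targets": "0 0 -0.8 0; 0 0 -1.2 0; 0 0 -2 0; 0 0 -2 0; 0 0 -2 0; 0 0 -2 0; 0 0 0 0; 0 0 0 0"
}}

```text
time_s: 10.52
tcp_pos: [0.6318, 0.1338, 0.2155]
ee_rot: [[1.0, -0.001, 0.002], [-0.001, -1.0, 0.002], [0.002, -0.002, -1.0]]
wrist_force: [-0.3, -0.2, -2.9]
gripper_width: 0.385
gripper_force: 30.0
```

{"op": "step_arm", "data": {
  "targets": "0 -1.5 0 0; -0.2 -2.5 0 0; -0.2 -3 0 0; -0.1 -2.7 0 0; 0 -1.7 0 0; 0 0 0 0; 0 0 0 0; 0 0 0 0"
}}

```text
time_s: 11.18
tcp_pos: [0.6262, 0.247, 0.2134]
ee_rot: [[1.0, -0.0, -0.002], [-0.0, -1.0, -0.001], [-0.002, 0.001, -1.0]]
wrist_force: [-1.1, 0.0, -2.5]
gripper_width: 0.383
gripper_force: 30.0
```

{"op": "step_arm", "data": {
  "targets": "0 0 1.5 0; 0 0 2.3 0; 0 0 2.2 0; 0 0 1.6 0; 0 0 1.0 0; 0 0 0.6 0; 0 0 0.4 0; 0 0 0.2 0; 0 0 0 0; 0 0 0 0"
}}

```text
time_s: 12.02
tcp_pos: [0.6272, 0.2476, 0.1176]
ee_rot: [[1.0, -0.0, 0.002], [-0.0, -1.0, 0.001], [0.002, -0.001, -1.0]]
wrist_force: [0.4, 0.6, -2.0]
gripper_width: 0.379
gripper_force: 30.0
```

{"op": "step_arm", "data": {
  "targets": "0 0 0.1 0; 0 0 0.1 0; 0 0 0.1 0; 0 0 0 0; 0 0 0 0"
}}

```text
time_s: 12.43
tcp_pos: [0.6273, 0.2476, 0.1148]
ee_rot: [[1.0, 0.0, 0.002], [0.0, -1.0, 0.001], [0.002, -0.001, -1.0]]
wrist_force: [-0.3, -0.2, 1.8]
gripper_width: 0.378
gripper_force: 30.0
```

{"op": "step_arm", "data": {
  "targets": "0 0 0 0; 0 0 0 0; 0 0 0 0; 0 0 0 0; 0 0 -1 0; 0 0 -2 0; 0 0 -2 0; 0 0 -2 0; 0 1.5 0 0; 0 2.5 0 0; 0 3 0 0; 0 3 0 0",
  "claw": 6.5
}}

```text
time_s: 13.43
tcp_pos: [0.6263, 0.1466, 0.1839]
ee_rot: [[1.0, 0.001, 0.0], [0.001, -1.0, 0.0], [0.0, -0.0, -1.0]]
wrist_force: [0.5, -0.3, -1.0]
gripper_width: 0.747
gripper_force: 0.0
```

{"op": "step_arm", "data": {
  "targets": "0 3 0 0; 0 3 0 0; 0 3 0 0; 0 3 0 0; 0 3 0 0; 0.1 3 0 0; 0.1 2.7 0 0; 0 2 0 0; 0 1.5 0 0; 0 0 0 0; 0 0 0 0; 0 0 0 0"
}}

```text
time_s: 14.43
tcp_pos: [0.6285, -0.094, 0.1836]
ee_rot: [[1.0, 0.0, 0.0], [0.0, -1.0, 0.0], [0.0, -0.0, -1.0]]
wrist_force: [-0.0, 0.4, 0.4]
gripper_width: 0.748
gripper_force: 0.0
```

{"op": "step_arm", "data": {
  "targets": "0 0 1.5 0; 0 0 1.8 0; 0 0 1.6 0; 0 0 1.2 0; 0 0 0.8 0; 0 0 0 0; 0 0 0 0"
}}

```text
time_s: 15.02
tcp_pos: [0.6288, -0.0939, 0.1146]
ee_rot: [[1.0, 0.001, -0.0], [0.001, -1.0, -0.0], [-0.0, 0.0, -1.0]]
wrist_force: [0.9, -0.1, 0.6]
gripper_width: 0.748
gripper_force: 0.0
```

{"op": "step_arm", "data": {
  "targets": "0 0 0 0; 0 0 0 0; 0 0 0 0; 0 0 0 0; 0 0 0 0; 0 0 0 0",
  "claw": 2.0
}}

```text
time_s: 15.52
tcp_pos: [0.6287, -0.0948, 0.1149]
ee_rot: [[1.0, -0.0, 0.0], [-0.0, -1.0, -0.0], [0.0, 0.0, -1.0]]
wrist_force: [-0.2, -1.7, 1.2]
gripper_width: 0.386
gripper_force: 30.2
```

{"op": "step_arm", "data": {
  "targets": "0 0 -0.8 0; 0 0 -1.2 0; 0 0 -2 0; 0 0 -2 0; 0 0 -2 0; 0 0 -2 0; 0 0 -2 0; 0 0 -2 0; 0 0 -1 0; 0 0 0 0"
}}

```text
time_s: 16.35
tcp_pos: [0.6295, -0.0946, 0.2673]
ee_rot: [[1.0, -0.0, 0.005], [-0.0, -1.0, 0.0], [0.005, -0.0, -1.0]]
wrist_force: [1.5, 1.0, -3.3]
gripper_width: 0.383
gripper_force: 30.0
```

{"op": "step_arm", "data": {
  "targets": "0 -1.5 0 0; 0 -2.5 0 0; 0 -3 0 0; 0 -3 0 0; -0.1 -3 0 0; -0.1 -3 0 0; 0 -3 0 0; 0 -2.3 0 0; 0 -1.5 0 0; 0 0 0 0; 0 0 0 0; 0 0 0 0"
}}

```text
time_s: 17.35
tcp_pos: [0.6262, 0.1328, 0.2636]
ee_rot: [[1.0, -0.001, -0.002], [-0.001, -1.0, -0.001], [-0.002, 0.001, -1.0]]
wrist_force: [0.1, -0.3, -2.7]
gripper_width: 0.379
gripper_force: 30.0
```

Run:
```python
from h import *
s=cap('side'); t=cap('top')
print(sense()['tcp_pos'])
cv2.imwrite('pics/g4.png',np.hstack([cv2.resize(s['frame'][60:260,240:460],(440,400)),cv2.resize(t['frame'][80:220,170:370],(360,400))]))
```

```text
[0.62646885 0.13228887 0.26421654]
```

View pics/g4.png

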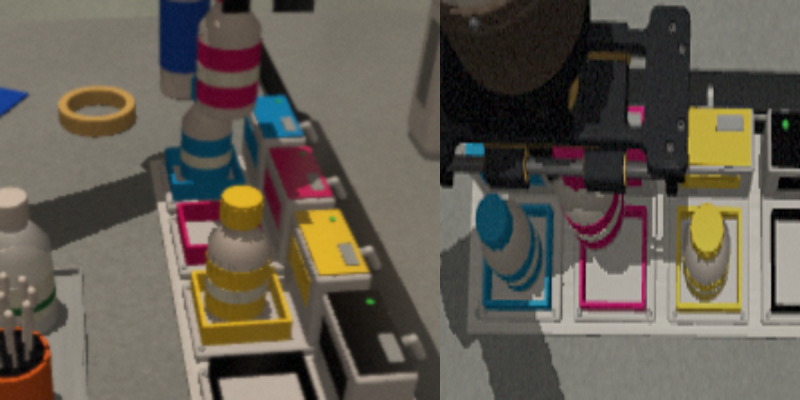

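Cyan is seated in its own dock, and magenta hangs above the empty magenta pocket (crop 600,230). Lowering it.

{"op": "step_arm", "data": {
  "targets": "0 0 1.5 0; 0 0 2.5 0; 0 0 2.5 0; 0 0 2.5 0; 0 0 2.2 0; 0 0 1.5 0; 0 0 0.9 0; 0 0 0.6 0; 0 0 0.3 0; 0 0 0.2 0; 0 0 0 0; 0 0 0 0"
}}

```text
time_s: 18.45
tcp_pos: [0.6272, 0.1336, 0.1186]
ee_rot: [[1.0, -0.0, 0.002], [-0.0, -1.0, 0.001], [0.002, -0.001, -1.0]]
wrist_force: [-0.1, -0.7, -3.0]
gripper_width: 0.379
gripper_force: 30.0
```

{"op": "step_arm", "data": {
  "targets": "0 0 0.1 0; 0 0 0.1 0; 0 0 0.1 0; 0 0 0 0; 0 0 0 0"
}}

```text
time_s: 18.87
tcp_pos: [0.6268, 0.1335, 0.1149]
ee_rot: [[1.0, -0.0, 0.001], [-0.0, -1.0, 0.0], [0.001, -0.0, -1.0]]
wrist_force: [0.0, 0.4, -2.4]
gripper_width: 0.382
gripper_force: 30.0
```

{"op": "step_arm", "data": {
  "targets": "0 0 0.1 0; 0 0 0 0; 0 0 0 0"
}}

```text
time_s: 19.12
tcp_pos: [0.6273, 0.1335, 0.1148]
ee_rot: [[1.0, 0.0, 0.002], [0.0, -1.0, 0.0], [0.002, -0.0, -1.0]]
wrist_force: [-0.5, -1.2, 4.4]
gripper_width: 0.383
gripper_force: 30.0
```

{"op": "step_arm", "data": {
  "targets": "0 0 0 0; 0 0 0 0; 0 0 0 0; 0 0 0 0; 0 0 -1 0; 0 0 -2 0; 0 0 -2 0; 0 0 -2 0; -0.9 1.5 0 0; -1.5 2.5 0 0; -1.5 2.8 0 0; -1.5 2.8 0 0",
  "claw": 6.5
}}

```text
time_s: 20.12
tcp_pos: [0.572, 0.0369, 0.1842]
ee_rot: [[1.0, 0.001, 0.001], [0.001, -1.0, 0.0], [0.001, -0.0, -1.0]]
wrist_force: [0.1, -0.8, -0.3]
gripper_width: 0.747
gripper_force: 0.0
```

{"op": "step_arm", "data": {
  "targets": "-1.6 2.8 0 0; -1.6 2.8 0 0; -1.6 2.8 0 0; -1.6 2.8 0 0; -1.6 2.8 0 0; -1.6 2.8 0 0; -1.6 2.8 0 0; -1.4 2.6 0 0; -0.8 2 0 0; 0 0 0 0; 0 0 0 0; 0 0 0 0"
}}

```text
time_s: 21.12
tcp_pos: [0.4389, -0.2044, 0.184]
ee_rot: [[1.0, -0.0, 0.001], [-0.0, -1.0, -0.0], [0.001, 0.0, -1.0]]
wrist_force: [-0.1, 0.2, 0.0]
gripper_width: 0.744
gripper_force: 0.0
```

Run:
```python
from h import *
s=cap('side'); t=cap('top')
print(sense()['tcp_pos'])
cv2.imwrite('pics/g5.png',np.hstack([cv2.resize(s['frame'][80:360,180:460],(400,400)),cv2.resize(t['frame'][90:290,180:480],(400,267)) if 0 else cv2.resize(t['frame'][90:290,270:470],(400,400))]))
```

```text
[ 0.43905453 -0.20388421  0.18378654]
```

View pics/g5.png

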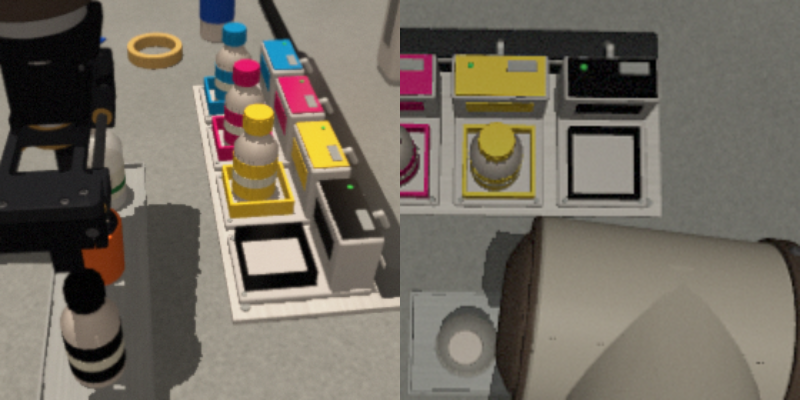

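Cyan, magenta and yellow all stand in their own docks. The gripper is right above the black cap (crop 85,290), with the swab pot clear of the fingers.

{"op": "step_arm", "data": {
  "targets": "0 0 1.5 0; 0 0 2 0; 0 0 2 0; 0 0 1.4 0; 0 0 0.9 0; 0 0 0.6 0; 0 0 0 0; 0 0 0 0"
}}

```text
time_s: 21.88
tcp_pos: [0.4391, -0.2044, 0.0999]
ee_rot: [[1.0, 0.001, 0.001], [0.001, -1.0, -0.0], [0.001, 0.0, -1.0]]
wrist_force: [0.2, -0.1, -0.0]
gripper_width: 0.746
gripper_force: 0.0
```

{"op": "step_arm", "data": {
  "targets": "0 0 0 0; 0 0 0 0; 0 0 0 0; 0 0 0 0; 0 0 0 0; 0 0 0 0",
  "claw": 2.0
}}

```text
time_s: 22.38
tcp_pos: [0.4386, -0.2046, 0.0998]
ee_rot: [[1.0, -0.0, 0.0], [-0.0, -1.0, -0.0], [0.0, 0.0, -1.0]]
wrist_force: [-0.2, -0.4, 1.7]
gripper_width: 0.382
gripper_force: 30.2
```

{"op": "step_arm", "data": {
  "targets": "0 0 -0.8 0; 0 0 -1.2 0; 0 0 -2 0; 0 0 -2 0; 0 0 -2 0; 0 0 -2 0; 0 0 -1.5 0; 0 0 0 0; 0 0 0 0"
}}

```text
time_s: 23.13
tcp_pos: [0.4384, -0.2043, 0.2148]
ee_rot: [[1.0, -0.001, 0.001], [-0.001, -1.0, 0.001], [0.001, -0.001, -1.0]]
wrist_force: [-0.0, 0.3, -2.0]
gripper_width: 0.38
gripper_force: 30.0
```

{"op": "step_arm", "data": {
  "targets": "1 -0.6 0 0; 2 -1.2 0 0; 2.5 -1.4 0 0; 2.5 -1.5 0 0; 2.5 -1.5 0 0; 2.5 -1.4 0 0; 2.5 -1.4 0 0; 2 -1.1 0 0; 1.5 -0.8 0 0; 0 0 0 0; 0 0 0 0; 0 0 0 0"
}}

```text
time_s: 24.13
tcp_pos: [0.6277, -0.0954, 0.2127]
ee_rot: [[1.0, -0.0, -0.004], [-0.0, -1.0, -0.0], [-0.004, 0.0, -1.0]]
wrist_force: [0.1, 0.1, -2.7]
gripper_width: 0.386
gripper_force: 30.0
```

{"op": "step_arm", "data": {
  "targets": "0 0 1.5 0; 0 0 2 0; 0 0 2 0; 0 0 1.5 0; 0 0 1.0 0; 0 0 0.7 0; 0 0 0.4 0; 0 0 0.3 0; 0 0 0 0; 0 0 0 0"
}}

```text
time_s: 24.97
tcp_pos: [0.629, -0.0956, 0.1213]
ee_rot: [[1.0, -0.0, 0.001], [-0.0, -1.0, -0.0], [0.001, 0.0, -1.0]]
wrist_force: [-0.1, -0.8, -1.8]
gripper_width: 0.383
gripper_force: 30.0
```

{"op": "step_arm", "data": {
  "targets": "0 0 0.2 0; 0 0 0.2 0; 0 0 0.1 0; 0 0 0.1 0; 0 0 0 0; 0 0 0 0; 0 0 0 0"
}}

```text
time_s: 25.55
tcp_pos: [0.6287, -0.0956, 0.1148]
ee_rot: [[1.0, -0.0, 0.001], [-0.0, -1.0, -0.0], [0.001, 0.0, -1.0]]
wrist_force: [-0.4, 0.6, 0.3]
gripper_width: 0.383
gripper_force: 30.0
```

Weight is off; the bottle is seated. I release it, rise and back away to the robot side.

{"op": "step_arm", "data": {
  "targets": "0 0 0 0; 0 0 0 0; 0 0 0 0; 0 0 0 0; 0 0 -1 0; 0 0 -2 0; 0 0 -2 0; 0 0 -2 0; 0 0 -2 0; 0 1.5 0 0; 0 3 0 0; 0 3 0 0",
  "claw": 6.5
}}

```text
time_s: 26.55
tcp_pos: [0.6288, -0.1708, 0.2059]
ee_rot: [[1.0, 0.002, 0.002], [0.002, -1.0, 0.0], [0.002, -0.0, -1.0]]
wrist_force: [-0.8, 0.5, 0.2]
gripper_width: 0.748
gripper_force: 0.0
```

{"op": "step_arm", "data": {
  "targets": "-1 3 0 0; -1 3 0 0; -1 3 0 0; -1 3 0 0; 0 3 0 0; 0 2 0 0; 0 0 0 0; 0 0 0 0"
}}

```text
time_s: 27.22
tcp_pos: [0.5878, -0.3419, 0.2043]
ee_rot: [[1.0, -0.003, -0.0], [-0.003, -1.0, 0.0], [-0.0, -0.0, -1.0]]
wrist_force: [-0.4, -0.7, 0.2]
gripper_width: 0.741
gripper_force: 0.0
```

Run:
```python
from h import *
s=cap('side'); t=cap('top')
print(sense()['tcp_pos'],sense()['time_s'])
cv2.imwrite('pics/g6.png',np.hstack([cv2.resize(s['frame'][80:380,200:480],(400,428)),cv2.resize(t['frame'][90:304,180:380+0],(400,428))]))
```

```text
[ 0.58834221 -0.34025584  0.20462235] 27.3167
```

View pics/g6.png

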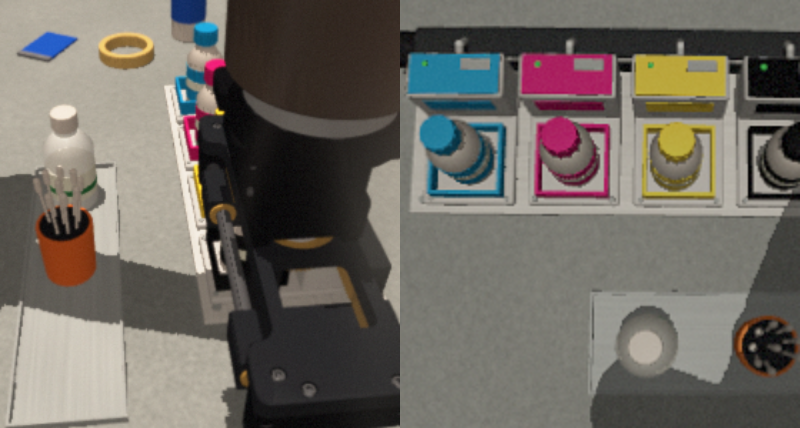

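All four caps stand over docks of their own colour in the top view: cyan (440,133), magenta (560,137), yellow (677,141) and black (795,140). The flush bottle and swab pot have not moved. Handing in.

```bash
python3 -c "
from h import *
print(r.finish_job())"
```

```text
the job is handed in; nothing more can be done
None
```

All four bottles are seated in the docks of their own colour, the flushing bottle and swab pot were left untouched, and the job was handed in at about 27 s; no verdict came back.

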